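# Wedge the bench pin tight under its hold-down bridge

## Task

Fit the beech bench pin to the desk: lay it flat under the steel hold-down bridge, notched end towards the robot and the other end fully home against the stop. Then put the red wedge on top of the pin, sloping face up, and push it thin end first under the bridge until it jams tight and stays tight when you let go; push firmly but not with brute force, which would split the wood, and leave the other things on the desk alone.

Things in the scene. Friction and masses are not known exactly. Their poses are not given: they have to be found in the camera images.
- yoke: Hold-down bridge fixed to the desk. Two grey cheeks (12 mm thick, x -12 to +54 mm, 52 mm clear between them), joined by a steel bridge (x -12 to +12 mm, 10 mm thick). Origin under the bridge's middle, -2.5 to +2.5 mm from the desk surface (z = 0), varying; bridge underside 27.5 mm above the origin, top and cheeks 37.5 mm. Pin and wedge go in along its +x, away from the robot, yaw within 0.3 rad.
- lip (a point): Middle of the lower front edge of the bridge (yoke x -12 mm, 27.5 mm above the yoke's origin; same axes). The wedge goes under it. It is 25 to 30 mm above the desk, so 9 to 14 mm above the top of a pin lying on the desk.
- stop (a point): Middle of the face of the stop bar that joins the cheeks behind the bridge (yoke x +38 mm, 5 mm above its origin; same axes). The bar's top is 11 mm above the yoke's origin, lower than the pin's top.
- pin: Loose pale beech bench pin, a plank 140 mm long (its x), 44 mm wide, 16 mm thick, about 80 g, flat on the desk. Origin at the centre of its underside. The plain end at x = +70 mm goes under the bridge to the stop; the end at -x has a V notch 25 mm deep. Grip it across the width, x from -30 mm up. Home, it sticks out 90 mm in front of the bridge.
- pin_tongue (a point): Middle of the pin's plain end face: x = +70 mm, 8 mm above the underside; axes as the pin.
- wedge: Loose red wooden wedge, 125 mm long (its x), about 40 g, flat side down; top slopes 1 in 6.9 from 22 mm high at the butt (x = -62.5 mm) to 4 mm at the thin end (+62.5 mm). 24 mm wide, but the last 30 mm at the butt is a tail 14 mm wide to grip. Origin centred under it. It meets the lip with 34 to 69 mm past the lip and bites a few mm on; a level push of 12 to 20 N jams it, friction holds it.
- wedge_tip (a point): Middle of the wedge's thin end: x = +62.5 mm, 2 mm above its underside; axes as the wedge.
- wedge_butt (a point): Middle of the wedge's thick end face, the end of the tail: x = -62.5 mm, 11 mm above its underside; axes as the wedge. Pushing with more than about 25 N could split the wood.
- pliers: Bystander: pliers with teal grips, 150 mm long, lying on the desk; leave alone.
- tweezers: Bystander: steel tweezers, 130 mm; leave alone.
- craft_knife: Bystander: slim aluminium craft knife, 140 mm; leave alone.
- dish: Bystander: white ceramic dish, 84 mm across, 24 mm high; leave alone.
- spool: Bystander: orange plastic spool, 56 mm across, 40 mm high; leave alone.
- jar: Bystander: amber jar with black cap, 52 mm across, 60 mm high; leave alone.
- jump_ring: Bystander: copper ring, 28 mm across, 5 mm high; leave alone.
There are look-alikes about, which are no part of the job. There is more than one size of the pin; the one meant has the size given above.

How it is judged (in metres and radians):
On the way, in this order (a step that is already met when the one before it is completed fails the run):
1. the pin lies under the bridge, plain end against the stop (x of pin_tongue in the frame of stop above -0.004 m and horizontal distance between pin_tongue and stop below 0.009 m and height (world z) of pin below 0.004 m and contact force between wedge and yoke below 1 N), for 0.2 s.
2. the wedge is jammed under the bridge (contact force between wedge and yoke above 5 N), for 0.2 s.
At the end, for the whole second after the job is handed in: Pin flat under the bridge (tilt <0.06, yaw off <0.12 rad), its end within 4 mm of the stop face, 9 mm of its middle; wedge on it, slope up (tilt <0.1, yaw off <0.26 rad), tip >20 mm past the lip, butt >20 mm before it; all at rest, wedge pressed by over 5 N on bridge and pin (x of pin_tongue in the frame of stop above -0.004 m and horizontal distance between pin_tongue and stop below 0.009 m and angle between the x axis of pin and the x axis of yoke, either way round below 0.12 rad and angle between pin's own z axis and vertical below 0.06 rad and contact force between wedge and yoke above 5 N and contact force between wedge and pin above 5 N and angle between wedge's own z axis and vertical below 0.1 rad and angle between the x axis of wedge and the x axis of yoke, either way round below 0.26 rad and x of wedge_tip in the frame of lip above 0.02 m and x of wedge_butt in the frame of lip below -0.02 m and linear speed of each of wedge, pin below 0.01 m/s); the robot touches nothing.
It fails at once if the wedge is driven so hard that the wood splits (over 30 N between wedge and bridge or 40 N between wedge and pin) (contact force between wedge and yoke above 30 N or contact force between wedge and pin above 40 N).
It fails at once if the pin is rammed into the fixture (over 45 N) (contact force between pin and yoke above 45 N).
It fails at once if a bystander is moved by more than 30 mm (distance of any of pliers, tweezers, craft_knife, dish, spool, jar, jump_ring from where it was at the start of the episode above 0.03 m).
It also fails if it takes over 58 s, if anything falls off the work surface, if the arm or the gripper's body presses on something with over 40 N, if the wrist force passes 120 N, or if a joint passes its speed limit or range.

## Robot

A 6-joint arm with a two-finger parallel gripper is mounted at the origin on the work surface. World frame = base frame: x ahead of the robot, y to its left, z up, the work surface at z = 0. Lengths are in mm, angles in degrees, forces in N, time in s.
With the tool pointing down it reaches from about 225 to 875 mm from the base axis. Payload 3.4 kg.
Tool frame: the origin (TCP) lies on the mounting face of the last link; the fingertips stand 173 mm ahead of it and the grasp point (between the pads) lies 155 mm ahead of it; z points along the fingers, x is the direction in which the jaws open and shut, and the axes are right-handed (so a half turn about z gives the same grasp; the last joint's range is limited). The gripper opens to 85 mm and grips with 20 to 120 N. Pads are 22 mm wide; open, the fingers measure 114 mm over their backs; the gripper's body (76 mm by 85 mm) begins 54 mm behind the grasp point. The pads swing forward as they close: fully open they stand 13 mm farther back than shut.
Start: joints at [-81.646, 15.808, 86.224, -0, 77.962, -6.933], TCP at [151.592, -554.675, 404.728] pointing down, gripper open.
Joint ranges: [-165.64, 165.64], [-43.16, 119.46], [12.63, 154.43], [-67.54, 247.53], [6.08, 155.33], [-154.97, 154.97]. Speed limits (degrees/s): [147.25, 147.25, 180, 180, 180, 180].

## Interface

Orientations are given as a 3x3 rotation matrix whose columns are the frame's x, y, z axes.
In Python, from plant import r gives the robot as it stands. The module is installed in compiled form; this text tells all that it offers.
- The arm moves only by the tool send_rows, never from a script. Its argument "increments" is one flat list of numbers, 7 for each row, row after row: the turn, a rotation vector about the tool's x, y, z in degrees, then the shift along the tool's x, y, z in cm, then the closure, from 0 (fully open) to 1 (shut). In form: [rx, ry, rz, x, y, z, gripper, rx, ry, rz, x, y, z, gripper, ...]. A call has 1 to 10 rows; each row shifts and turns the commanded pose from where the row before left it, along the tool's axes as they then stand; what a row does not reach is not made up. A row lasts 1/8 s, in which the tool goes at most 62.5 mm and 10.7 degrees, less where a joint would pass 70% of its speed; a pose out of reach is approached as far as the arm can. A call is refused whole if a number of a shift passes 6.25 or a number of a turn 10.7, either way. A call with a gripper value outside its range is refused whole. The fingers move at their own pace and stop on an object; "grip_force" is the grip in N (left out, the last holds). Time passes only in rows, so rows that do not move let the fingers close. It gives the time, the measured TCP pose, the force and the opening at its end, in the units of the state.
- r.get_state(): the state, without advancing time (a new reading comes with each control period).
- r.read_camera(name): name is "side" or "top" or "wrist"; returns (picture, depth): 420x560x3 uint8, red, green, blue; 420x560 float32, mm along the optical axis (not along the pixel's ray), 0 where there is no reading.
- r.get_calibration(name): a dict with "K" (3x3 intrinsics, pixels), "distortion" ([k1, k2, p1, p2, k3] as OpenCV has them; the pictures are not rectified), "camera_from_world" (4x4, takes a point from world to camera coordinates); the wrist camera has in their place "tool_from_camera" (4x4, takes a point from camera to tool coordinates, whose origin is the TCP and whose axes are the tool frame's). Camera axes: x right, y down, z forward; pixel columns grow to the right and rows downward; lengths in mm; the calibration is good to about 2 mm. A picture is of the moment at which its call begins: read the wrist's pose just before it. get_calibration takes no time and is no camera call.
- r.job_done(): hands the job in, once; it reports no verdict.
Trained networks look in the newest picture that a camera, given by its name, has taken for a name from the list of things; names that differ only in an ending like _2 or _b are one class to them, and where a whole thing is asked for, a point or a joint stands for the part that bears it (a point fixed in the world has none). Each returns a list of dicts, best first, with "conf" (0 to 1); they miss things now and then, are a little off and sometimes report something else, mostly with a low value. They report only what shows in the picture. A call takes as long as a camera call. They do not tell look-alikes from the thing itself.
- r.spot_in(camera, name): "point" ([column, row] in pixels, amid what is visible of it).
- r.outline_of(camera, name): "pixels" (420x560 bool, what is visible of it) and "point" ([column, row] in pixels, amid what is visible of it).
The state is a dict: "clock": time; "joint_pos": joint angles; "qd": joint speeds; "tau": joint torques, N m; "position": TCP position; "eef_rot": TCP orientation; "force": force on the tool from outside, world axes, zero at the start; "wrist_torque": the same for the moment, N m; "width": finger opening in mm.
Only numpy, scipy, OpenCV 4.12 (cv2) and the standard library are available. Lean on these libraries where they do the work, as an engineer would, in place of code of your own. Each camera call takes 0.05 s, during which the arm holds its last target.

## Working session

There is one attempt and no reset: what is moved stays moved. The work goes in short steps, Python scripts to look and compute and a tool call to move; the robot and the scene stay as the last step left them, time stands still between calls to the robot, and variables do not carry over. Pictures are saved under pics/ and viewed, and the job is handed in when it is done.

Besides the shell and the picture viewer there is one more tool, called after "Call:" as name(argument=value, ...), one argument or row to a line, values as JSON. send_rows: Moves the arm, as the interface text tells. Its arguments: {"type":"object","properties":{"increments":{"type":"array"},"grip_force":{"type":"number"}},"required":["increments"]}

```bash
mkdir -p pics; cat > h.py <<'E'
import numpy as np, cv2
from plant import r
def save(n,img): cv2.imwrite(f'pics/{n}.png',cv2.cvtColor(img,cv2.COLOR_RGB2BGR))
def ray(cal,px):
    p=cv2.undistortPoints(np.array(px,float).reshape(-1,1,2),np.array(cal['K']),np.array(cal['distortion'])).reshape(-1,2)
    return np.c_[p,np.ones(len(p))]
def W(name,st=None):
    cal=r.get_calibration(name)
    if name=='wrist':
        T=np.eye(4);T[:3,:3]=np.array(st['eef_rot']);T[:3,3]=st['position'];return cal,T@np.array(cal['tool_from_camera'])
    return cal,np.linalg.inv(np.array(cal['camera_from_world']))
def plane(name,px,z,st=None):
    cal,T=W(name,st);d=ray(cal,px)@T[:3,:3].T;o=T[:3,3]
    return o+d*((z-o[2])/d[:,2])[:,None]
def dep(name,px,depth,st=None):
    cal,T=W(name,st);q=ray(cal,px);px=np.array(px).reshape(-1,2).round().astype(int)
    return (q*depth[px[:,1],px[:,0]][:,None])@T[:3,:3].T+T[:3,3]
E
python3 - <<'E'
from h import *
s=r.get_state();print(s['clock'],s['position'],s['width'],s['force'])
for c in('top','side'):
    p,d=r.read_camera(c);save(c+'0',p);np.save(c+'0d',d)
    for n in ('pin','wedge','yoke'):
        for o in r.outline_of(c,n):
            px=np.argwhere(o['pixels'])[:,::-1].astype(float)
            if len(px)==0: continue
            P=dep(c,px,d);ok=d[px[:,1].astype(int),px[:,0].astype(int)]>0
            print(c,n,round(o['conf'],2),np.round(o['point']),len(px),np.round(np.median(P[ok],0)),cv2.minAreaRect(plane(c,px,10)[:,:2].astype(np.float32)))
E
```

```text
0.0 [ 151.5632357  -554.41998772  403.82149402] 85.27054418253853 [ 0.43651355 -0.54589457  0.41089537]
top pin 0.97 [299. 280.] 1724 [351. -63.  20.] ((347.45855712890625, -63.07908630371094), (61.13022232055664, 187.984130859375), 77.3542251586914)
top pin 0.92 [136. 304.] 1779 [272. 342.  20.] ((269.5736999511719, 348.285888671875), (63.205589294433594, 191.03012084960938), 33.04399108886719)
top pin 0.75 [189. 236.] 934 [456. 213.  14.] ((455.4543151855469, 214.5728759765625), (46.08986282348633, 141.0514678955078), 83.71954345703125)
top pin 0.69 [376. 217.] 410 [ 502. -262.   11.] ((502.35321044921875, -260.9816589355469), (26.102001190185547, 123.41903686523438), 66.03435516357422)
top wedge 0.98 [374. 219.] 468 [ 505. -263.   10.] ((502.4145812988281, -262.29437255859375), (29.150344848632812, 124.62694549560547), 64.44347381591797)
top wedge 0.71 [305. 120.] 436 [755. -82.  37.] ((763.3231811523438, -83.68029022216797), (63.15705490112305, 55.280906677246094), 0.2526845633983612)
top yoke 0.75 [267. 165.] 556 [638.  18.  35.] ((646.5100708007812, 15.054222106933594), (77.647
[... 688 characters left out ...]
12.] ((495.9766845703125, -256.5262451171875), (39.7882194519043, 114.2230224609375), 68.14910125732422)
side wedge 0.64 [199. 210.] 379 [791.  89.  14.] ((792.6532592773438, 87.4757080078125), (80.11090087890625, 87.74984741210938), 35.19446563720703)
side wedge 0.53 [238. 354.] 85 [403. 413.   4.] ((399.99200439453125, 414.7490539550781), (24.530134201049805, 28.698118209838867), 37.59999465942383)
side yoke 0.6 [252. 217.] 479 [637.  34.  32.] ((655.0153198242188, 4.765583038330078), (110.69353485107422, 93.93511199951172), 81.76012420654297)
side yoke 0.33 [266. 285.] 902 [451. 219.  16.] ((456.4051513671875, 215.36373901367188), (58.1370849609375, 150.08132934570312), 83.24213409423828)
```

View pics/top0.png

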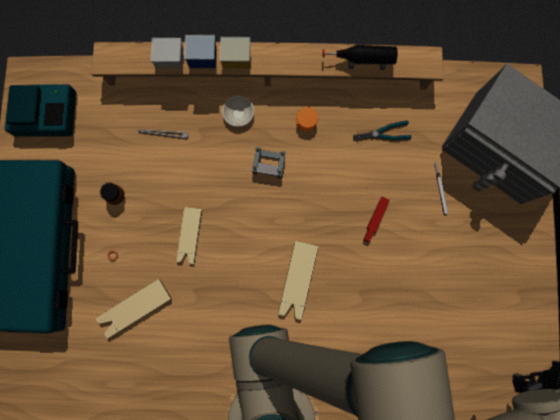

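View pics/side0.png

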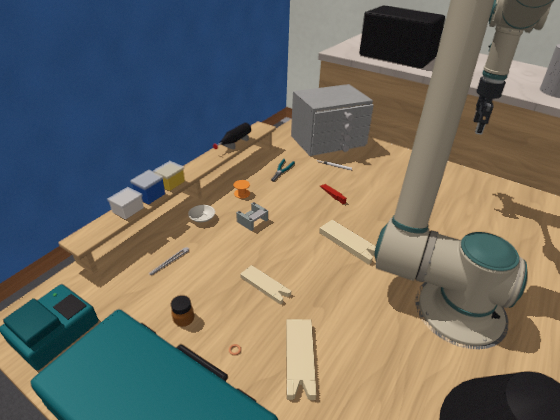

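The top view shows three beech pins: two are about 188 mm long, at px (299,280) and (136,304). The 140 mm pin at px (189,236) is the right one, with its notch towards the robot. The yoke is at px (268,165), and the red wedge at (376,218) has its tail towards the robot. Next I'll look with the wrist camera.

```bash
cat >> h.py <<'E'
from scipy.spatial.transform import Rotation as R
def down(a): # jaw axis (tool x) at world angle a deg, pointing down
    c,s=np.cos(np.radians(a)),np.sin(np.radians(a))
    return np.array([[c,s,0],[s,-c,0],[0,0,-1.]])
def go(pos,a,s=None,sp=60):
    """from measured pose to pos/down(a): rows of tool increments"""
    s=s or r.get_state();M=np.array(s['eef_rot']);p=np.array(s['position'])
    D=down(a);rv=np.degrees(R.from_matrix(M.T@D).as_rotvec())
    d=np.array(pos)-p
    print('tool shift total cm (start axes)',np.round(M.T@d/10,2),'(end axes)',np.round(D.T@d/10,2),'turn',np.round(rv,2),'dist',round(np.linalg.norm(d),1))
def where():
    s=r.get_state();M=np.array(s['eef_rot']);print(s['clock'],np.round(s['position'],1),'jaw ang',round(np.degrees(np.arctan2(M[1,0],M[0,0])),2),'z',np.round(M[:,2],3),'F',np.round(s['force'],1),'w',round(s['width'],1),'J',np.round(s['joint_pos'],1));return s
E
python3 - <<'E'
from h import *
where();print(np.round(r.get_calibration('wrist')['tool_from_camera'],3),np.round(r.get_calibration('wrist')['K'],1))
go([520,100,480],90);go([500,100,450],-90);print(np.array(r.get_state()['eef_rot']).round(3))
E
```

```text
0.4 [ 151.6 -554.6  404.6] jaw ang -74.71 z [-0.  0. -1.] F [ 0.4  1.3 -0.3] w 85.4 J [-81.6  15.8  86.2  -0.   78.   -6.9]
[[ 1.0000e+00  1.0000e-03 -1.0000e-03  1.0800e-01]
 [-0.0000e+00  9.6400e-01  2.6600e-01 -6.7148e+01]
 [ 1.0000e-03 -2.6600e-01  9.6400e-01  3.0989e+01]
 [ 0.0000e+00  0.0000e+00  0.0000e+00  1.0000e+00]] [[302.7   0.  281. ]
 [  0.  302.7 209.3]
 [  0.    0.    1. ]]
tool shift total cm (start axes) [-53.44 -52.8   -7.53] (end axes) [65.46 36.84 -7.54] turn [-1.0000e-02  0.0000e+00 -1.6471e+02] dist 755.0
tool shift total cm (start axes) [-53.96 -50.87  -4.53] (end axes) [-65.46 -34.84  -4.54] turn [0.000e+00 1.000e-02 1.529e+01] dist 743.0
[[ 0.264 -0.965 -0.   ]
 [-0.965 -0.264  0.   ]
 [-0.    -0.    -1.   ]]
```

Call:
send_rows(
  increments=[0,0,0,-3.0,-4.3,0.5,0,0,0,0,-3.0,-4.3,0.5,0,0,0,0,-3.0,-4.3,0.5,0,0,0,0,-3.0,-4.3,0.5,0,0,0,0,-3.0,-4.3,0.5,0,0,0,0,-3.0,-4.3,0.5,0,0,0,0,-3.0,-4.3,0.5,0,0,0,0,-3.0,-4.3,0.5,0,0,0,0,0,0,0,0],
)

```text
clock: 1.52
position: [421.6, -229.9, 364.5]
eef_rot: [[0.269, -0.963, 0.0], [-0.963, -0.269, 0.001], [-0.001, -0.0, -1.0]]
force: [0.1, -0.1, 0.5]
width: 85.6
```

```bash
cat >> h.py <<'E'
def look(tag,names):
    s=where();p,d=r.read_camera('wrist');save(tag,p);np.save(tag+'d',d)
    out=[]
    for n in names:
        for o in r.outline_of('wrist',n):
            px=np.argwhere(o['pixels'])[:,::-1].astype(float)
            if len(px)<50: continue
            P=dep('wrist',px,d,s);ok=d[px[:,1].astype(int),px[:,0].astype(int)]>0
            rect=cv2.minAreaRect(P[ok][:,:2].astype(np.float32))
            print(n,round(o['conf'],2),np.round(o['point']),len(px),np.round(np.median(P[ok],0),1),'rect',np.round(rect[0],1),np.round(rect[1],1),round(rect[2],2))
            out.append((n,o,P[ok]))
    return s,p,d,out
E
python3 - <<'E'
from h import *
s,p,d,out=look('w1',['wedge'])
P=out[0][2];np.save('wedgeP',P)
print(np.percentile(P[:,2],[2,25,50,75,98]))
E
```

```text
1.525 [ 421.6 -229.9  364.5] jaw ang -74.4 z [ 0.     0.001 -1.   ] F [ 0.1 -0.1  0.5] w 85.6 J [-3.690e+01  9.300e+00  1.011e+02  1.000e-01  6.970e+01  3.740e+01]
wedge 0.7 [338. 119.] 2809 [ 509.6 -264.8   11.7] rect [ 504.6 -263. ] [ 24.7 126.3] 65.06
[ 3.16675855  7.51673832 11.67618544 15.82340326 21.53428851]
```

View pics/w1.png

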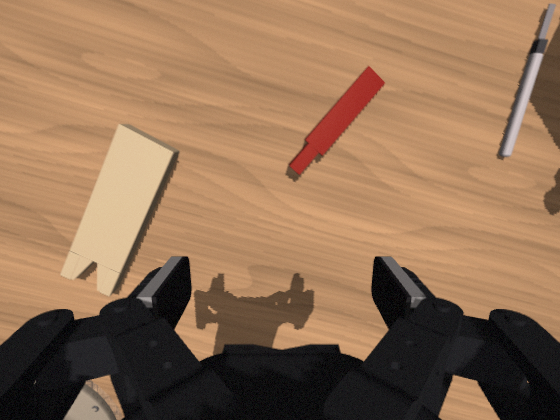

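The wedge is at (504.6, -263), yaw about -25° with its thin end away from the robot, and measures 24.7 x 126 mm with heights 3 to 21.5 mm, which fits the given sizes. Next, the yoke and pin.

Call:
send_rows(
  increments=[0,0,0,-4.2,-2.35,0,0,0,0,0,-4.2,-2.35,0,0,0,0,0,-4.2,-2.35,0,0,0,0,0,-4.2,-2.35,0,0,0,0,0,-4.2,-2.35,0,0,0,0,0,-4.2,-2.35,0,0,0,0,0,-4.2,-2.35,0,0,0,0,0,0,0,0,0],
)

```text
clock: 2.62
position: [502.1, 95.3, 364.8]
eef_rot: [[0.265, -0.964, 0.001], [-0.964, -0.265, 0.0], [0.0, -0.001, -1.0]]
force: [0.3, -0.7, 0.5]
width: 85.3
```

```bash
python3 - <<'E'
from h import *
s,p,d,out=look('w2',['pin','yoke'])
E
```

```text
2.625 [502.1  95.3 364.8] jaw ang -74.61 z [ 0.001  0.    -1.   ] F [ 0.3 -0.7  0.5] w 85.3 J [ 2.9 11.8 97.6  0.  70.5 77.5]
pin 0.86 [166. 196.] 5376 [465.9 211.9  15.9] rect [452.2 217.6] [ 50.  150.8] 83.49
pin 0.85 [ 54. 302.] 3681 [308.6 313.1  21.2] rect [360.6 256.2] [ 70.3 341.5] 44.35
pin 0.7 [366. 330.] 1817 [362.3 -45.   20.8] rect [427.2   9.8] [221.4 133.1] 59.56
yoke 0.8 [403.  78.] 6249 [643.2  14.3  37.2] rect [652.1   5.4] [93.4 81.8] 81.09
```

View pics/w2.png

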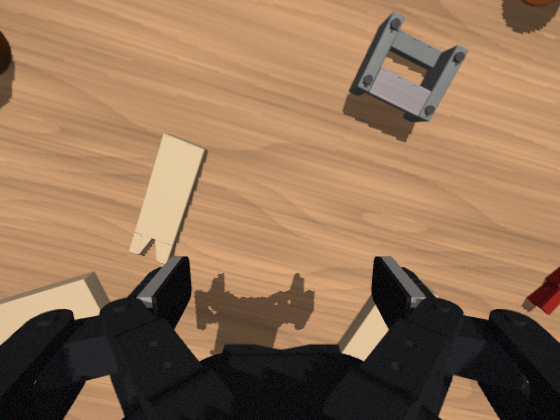

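```bash
python3 - <<'E'
from h import *
s=r.get_state();d=np.load('w2d.npy')
g=np.stack(np.meshgrid(np.arange(560),np.arange(420)),-1).reshape(-1,2).astype(float)
P=dep('wrist',g,d,s).reshape(420,560,3);ok=d>0
def rect(Q):
    q=cv2.minAreaRect(Q[:,:2].astype(np.float32));print(len(Q),np.round(q[0],1),np.round(q[1],1),round(q[2],2),'z',np.round(np.percentile(Q[:,2],[5,50,95]),1))
m=np.zeros((420,560),bool);m[120:265,115:215]=1
rect(P[m&ok&(P[...,2]>13)&(P[...,2]<18.5)])
m[:]=0;m[5:125,340:475]=1
z=P[...,2]
print(np.histogram(z[m&ok],bins=np.arange(-4,50,2)))
T=P[m&ok&(z>30)&(z<42)];rect(T)
# density on edges
T=P[m&ok&(z>33)&(z<41)]
a=np.radians(-8.9)
for a in np.radians([-8.9,]):
    e=np.array([np.cos(a),np.sin(a)]);f=np.array([-np.sin(a),np.cos(a)])
    u=T[:,:2]@e;v=T[:,:2]@f
    print(np.histogram(u,bins=np.arange(np.floor(u.min()),u.max()+3,3)))
    print(np.histogram(v,bins=np.arange(np.floor(v.min()),v.max()+3,3)))
np.save('yT',T)
E
```

```text
4909 [455.6 211.4] [ 44.2 140.3] 83.47 z [14.4 15.6 16.8]
(array([ 380, 7480, 2234,   78,   83,   81,  173,  779,  188,   61,   66,
         70,   68,   64,   65,   83,   92,  101,  106,  156, 2236, 1227,
        247,   15,    0,    0]), array([-4, -2,  0,  2,  4,  6,  8, 10, 12, 14, 16, 18, 20, 22, 24, 26, 28,
       30, 32, 34, 36, 38, 40, 42, 44, 46, 48]))
4073 [643.9  11.2] [77.2 66. ] 80.89 z [33.9 37.7 40.3]
(array([295, 294, 279, 274, 277, 303, 301, 300, 123, 101, 112, 102, 103,
       111, 103, 113, 108, 127, 118,  88,  86, 100,   6]), array([601., 604., 607., 610., 613., 616., 619., 622., 625., 628., 631.,
       634., 637., 640., 643., 646., 649., 652., 655., 658., 661., 664.,
       667., 670.]))
(array([152, 243, 242, 299, 191,  94,  93,  95,  97,  86,  94,  99,  91,
        96,  92,  92, 100,  96,  96,  98,  98, 164, 259, 254, 287, 216]), array([ 72.,  75.,  78.,  81.,  84.,  87.,  90.,  93.,  96.,  99., 102.,
       105., 108., 111., 114., 117., 120., 123., 126., 129., 132., 135.,
       138., 141., 144., 147., 150.]))
```

Call:
send_rows(
  increments=[0,0,7.3,0,0,4.5,0,0,0,7.3,0,0,4.5,0,0,0,7.3,0,0,4.5,0,0,0,0,-3.67,2.65,0,0,0,0,0,-3.67,2.65,0,0,0,0,0,-3.67,2.65,0,0,0,0,0,0,0,0,0],
)

```text
clock: 3.65
position: [433.8, 213.0, 229.8]
eef_rot: [[-0.114, -0.993, -0.001], [-0.993, 0.114, -0.0], [0.0, 0.001, -1.0]]
force: [-0.1, -0.2, 0.9]
width: 85.5
```

```bash
python3 - <<'E'
from h import *
s,p,d,out=look('w3',['pin'])
g=np.stack(np.meshgrid(np.arange(560),np.arange(420)),-1).reshape(-1,2).astype(float)
P=dep('wrist',g,d,s).reshape(420,560,3);np.save('P3',P)
go([435.7,213.7,173],-96.5)
E
```

```text
3.65 [433.8 213.  229.8] jaw ang -96.54 z [-0.001 -0.    -1.   ] F [-0.1 -0.2  0.9] w 85.5 J [ 17.9  17.8 111.8  -0.   50.4 114.4]
pin 0.88 [275. 177.] 15250 [470.2 212.4  15.8] rect [452.6 215.8] [ 47.  148.9] 83.42
pin 0.64 [121. 410.] 353 [305.3 348.    7.2] rect [357.4 290.4] [ 43.2 225.7] 50.24
tool shift total cm (start axes) [-0.19 -0.    5.69] (end axes) [-0.19 -0.01  5.69] turn [-0.06 -0.03 -0.15] dist 57.0
```

View pics/w3.png

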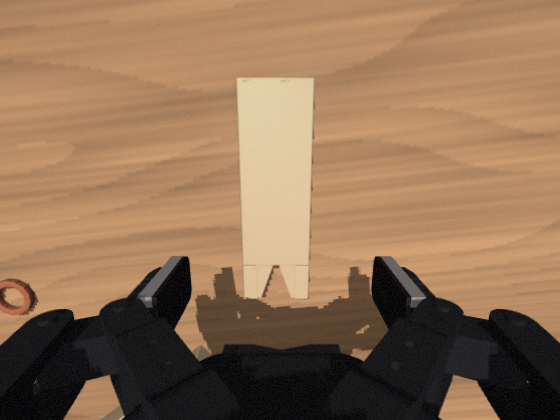

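```bash
python3 - <<'E'
from h import *
P=np.load('P3.npy');z=P[...,2]
m=np.zeros((420,560),bool);m[70:300,225:330]=1;m&=(z>13.5)&(z<18)
Q=P[m];q=cv2.minAreaRect(Q[:,:2].astype(np.float32));print(q,np.median(Q[:,2]))
E
```

```text
((456.9433288574219, 214.10487365722656), (44.79365158081055, 139.98770141601562), 83.34032440185547) 15.832392651339802
```

Call:
send_rows(
  increments=[0,0,0,-0.38,-0.3,2.0,0,0,0,0,0,0,2.0,0,0,0,0,0,0,1.65,0,0,0,0,0,0,0,0,0,0,0,0,0,0,1,0,0,0,0,0,0,1,0,0,0,0,0,0,1,0,0,0,0,0,0,1],
  grip_force=40,
)

```text
clock: 4.75
position: [438.9, 216.4, 174.1]
eef_rot: [[-0.115, -0.993, 0.002], [-0.993, 0.115, -0.0], [-0.0, -0.002, -1.0]]
force: [-0.0, -1.8, 6.2]
width: 42.8
```

Call:
send_rows(
  increments=[0,0,0,0,0,-3.0,1,0,0,2.5,2.2,-3.3,-2.4,1,0,0,0,2.3,-3.3,-2.4,1,0,0,0,2.3,-3.3,-2.4,1,0,0,0,2.3,-3.3,-2.4,1,0,0,0,0,0,0,1,0,0,0,0,0,0,1],
)

```text
clock: 5.62
position: [554.7, 107.1, 298.5]
eef_rot: [[-0.159, -0.987, -0.002], [-0.987, 0.159, 0.0], [0.0, 0.002, -1.0]]
force: [0.2, 0.2, -1.2]
width: 42.9
```

```bash
python3 - <<'E'
from h import *
s,p,d,out=look('w4',['pin','yoke'])
g=np.stack(np.meshgrid(np.arange(560),np.arange(420)),-1).reshape(-1,2).astype(float)
P=dep('wrist',g,d,s).reshape(420,560,3);np.save('P4',P)
E
```

```text
5.625 [554.7 107.1 298.5] jaw ang -99.13 z [-0.002  0.    -1.   ] F [ 0.2  0.2 -1.2] w 42.9 J [  3.9  19.5  96.8   0.   63.8 103. ]
pin 0.89 [281. 195.] 27286 [591.3 101.7 140.1] rect [538.7 109.7] [ 92.9 229. ] 80.66
pin 0.68 [502. 306.] 3580 [426.  -79.3  20.8] rect [443.8 -40.2] [271.5 132.9] 19.14
yoke 0.94 [392.  56.] 9332 [645.8   9.4  37.4] rect [648.3  12.8] [113.3  71.9] 82.24
```

View pics/w4.png

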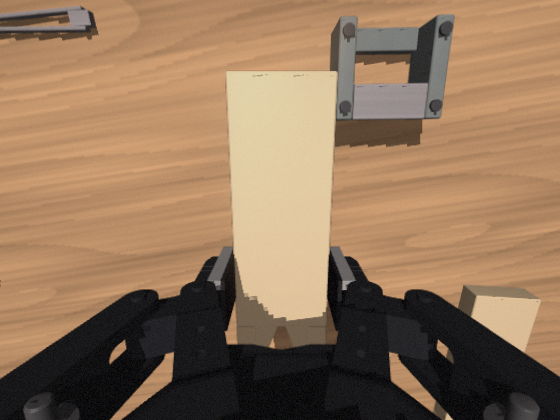

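```bash
python3 - <<'E'
from h import *
s=r.get_state();P=np.load('P4.npy');z=P[...,2];M=np.array(s['eef_rot']);t=np.array(s['position'])
def rect(Q):
    q=cv2.minAreaRect(Q[:,:2].astype(np.float32));print(len(Q),np.round(q[0],1),np.round(q[1],1),round(q[2],2),'z',np.round(np.percentile(Q[:,2],[5,50,95]),1));return q
m=np.zeros((420,560),bool);m[5:135,325:460]=1
Y=P[m&(z>34.5)&(z<40)];rect(Y)
c=P[m&(z<3)&(z>-3)];print('floor',np.median(c[:,2]))
B=P[88:114,362:418].reshape(-1,3);print('bridge z',np.median(B[:,2]))
S=P[32:48,362:412].reshape(-1,3);print('stop z',np.percentile(S[:,2],[10,50,90]))
m[:]=0;m[65:240,225:340]=1
m&=(z>120)&(z<160)
Q=P[m];rect(Q)
T=(Q-t)@M   # tool frame
x,y,zz=T.T
print('tongue y',np.percentile(y,[0.2,1,3]),'x',np.percentile(x,[1,50,99]),'z',np.percentile(zz,[5,50,95]))
A=np.c_[x,y,np.ones(len(x))];print('plane',np.linalg.lstsq(A,zz,rcond=None)[0])
for lo in range(-95,10,15):
    k=(y>lo)&(y<lo+15)
    if k.sum()>50: print(lo,np.percentile(x[k],[1,99]),np.median(zz[k]))
E
```

```text
5843 [645.4  14.2] [76.4 65.9] 81.57 z [36.5 37.9 39.1]
floor -0.27841423496624884
bridge z 37.937187362918834
stop z [10.4625432  11.42745974 12.43215483]
17828 [606.3  98.7] [44.6 70.2] 80.87 z [138.9 140.  141. ]
tongue y [-88.12460288 -87.66004889 -86.53717117] x [-20.99969539   0.57656874  22.17996074] z [157.07997286 158.11497808 159.17475691]
plane [ 1.14962713e-03 -3.27038143e-03  1.57937509e+02]
-95 [-20.91525439  22.14925782] 158.25748207844063
-80 [-20.94366624  22.23666432] 158.14737298551628
-65 [-20.94522226  22.135008  ] 158.11883719195305
-50 [-21.02149102  22.20237349] 158.0548230846833
-35 [-21.0548547   22.17369904] 158.0294704387174
-20 [-21.29192527  22.14910556] 158.0034574202253
```

Call:
send_rows(
  increments=[0,0,-0.4,3.88,2.37,0,1,0,0,0,3.88,2.37,0,1,0,0,0,0,0,4.0,1,0,0,0,0,0,4.0,1,0,0,0,0,0,4.0,1,0,0,0,0,0,0,1,0,0,0,0,0,0,1],
)

```text
clock: 6.65
position: [496.9, 38.1, 179.9]
eef_rot: [[-0.151, -0.989, 0.001], [-0.989, 0.151, -0.0], [0.0, -0.001, -1.0]]
force: [0.7, -0.4, 0.6]
width: 43.0
```

```bash
python3 - <<'E'
from h import *
s=where();go([575.3,25.5,174.8],-98.7)
E
```

```text
6.65 [496.9  38.1 179.9] jaw ang -98.67 z [ 0.001 -0.    -1.   ] F [ 0.7 -0.4  0.6] w 43.0 J [ -3.6  22.9 113.3  -0.   43.8  95. ]
tool shift total cm (start axes) [ 0.06 -7.94  0.51] (end axes) [ 0.06 -7.94  0.51] turn [-0.03 -0.    0.03] dist 79.6
```

Call:
send_rows(
  increments=[0,0,0,0.06,-1.0,0.35,1,0,0,0,0,-1.0,0,1,0,0,0,0,-1.0,0,1,0,0,0,0,-1.0,0,1,0,0,0,0,-1.0,0,1,0,0,0,0,0,0,1],
)

```text
clock: 7.4
position: [547.0, 29.3, 175.7]
eef_rot: [[-0.152, -0.988, 0.001], [-0.988, 0.152, -0.0], [0.0, -0.001, -1.0]]
force: [-0.4, -0.7, -0.1]
width: 43.0
```

```bash
python3 - <<'E'
from h import *
s=where();go([575.3,25.5,174.8],-98.7)
p,d=r.read_camera('wrist');save('w5',p)
E
```

```text
7.4 [547.   29.3 175.7] jaw ang -98.73 z [ 0.001 -0.    -1.   ] F [-0.4 -0.7 -0.1] w 43.0 J [ -4.2  26.4 107.2  -0.   46.3  94.5]
tool shift total cm (start axes) [-0.06 -2.85  0.09] (end axes) [-0.06 -2.85  0.09] turn [-0.06 -0.   -0.03] dist 28.5
```

View pics/w5.png

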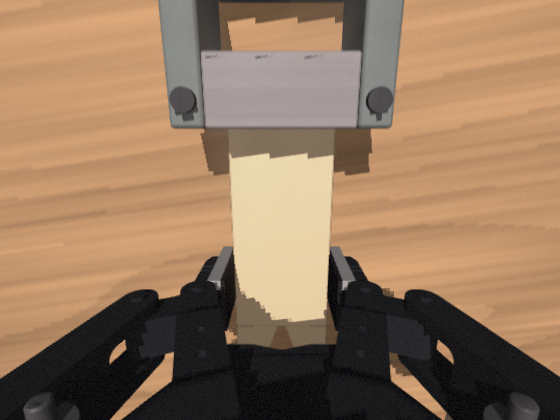

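The pin is centred under the bridge: the pin spans columns 229–333 and the inner cheeks 202–360, so both centre on 281. I'll go on to the stop.

Call:
send_rows(
  increments=[0,0,0,0,-1.0,0.05,1,0,0,0,0,-1.0,0.05,1,0,0,0,0,-0.4,0,1,0,0,0,0,-0.15,0,1,0,0,0,0,-0.1,0,1,0,0,0,0,0,0,1],
)

```text
clock: 8.2
position: [572.0, 25.5, 174.7]
eef_rot: [[-0.152, -0.988, -0.0], [-0.988, 0.152, -0.0], [0.0, 0.0, -1.0]]
force: [-0.1, 0.2, -1.9]
width: 43.1
```

Call:
send_rows(
  increments=[0,0,0,0,-0.1,0,1,0,0,0,0,-0.1,0,1],
)

```text
clock: 8.45
position: [574.1, 25.2, 174.7]
eef_rot: [[-0.151, -0.988, 0.0], [-0.988, 0.151, -0.0], [0.0, -0.0, -1.0]]
force: [0.2, 0.0, -1.4]
width: 42.8
```

Call:
send_rows(
  increments=[0,0,0,0,-0.1,0,1,0,0,0,0,0,0,1],
)

```text
clock: 8.7
position: [575.2, 25.0, 174.7]
eef_rot: [[-0.152, -0.988, 0.0], [-0.988, 0.152, -0.0], [0.0, -0.0, -1.0]]
force: [-0.2, 0.2, -0.3]
width: 42.9
```

Call:
send_rows(
  increments=[0,0,0,0,-0.1,0,1,0,0,0,0,0,0,1],
)

```text
clock: 8.95
position: [575.6, 24.9, 174.5]
eef_rot: [[-0.152, -0.988, -0.002], [-0.988, 0.152, 0.0], [0.0, 0.002, -1.0]]
force: [-2.9, 1.3, -0.7]
width: 43.0
```

Call:
send_rows(
  increments=[0,0,0,0,-0.1,0,1,0,0,0,0,0,0,1],
)

```text
clock: 9.2
position: [575.9, 24.9, 174.3]
eef_rot: [[-0.152, -0.988, -0.004], [-0.988, 0.152, 0.0], [0.0, 0.004, -1.0]]
force: [-5.5, 0.8, 1.6]
width: 43.2
```

Call:
send_rows(
  increments=[0,0,0,0,-0.05,0.05,1,0,0,0,0,0,0,1],
)

```text
clock: 9.45
position: [576.0, 24.9, 174.2]
eef_rot: [[-0.151, -0.988, -0.005], [-0.988, 0.151, 0.0], [0.0, 0.005, -1.0]]
force: [-6.3, 1.6, 4.6]
width: 43.1
```

The pin is home: the stop pushes back with 6 N and the desk with 4.6 N. I'll release, lift and look.

Call:
send_rows(
  increments=[0,0,0,0,0.1,0,1,0,0,0,0,0,0,0.2,0,0,0,0,0,0,0,0,0,0,0,0,0,0,0,0,0,0,0,-3.0,0,0,0,0,0,2.0,-5.0,0,0,0,0,0,1.0,-3.0,0,0,0,0,0,0,0,0],
)

```text
clock: 10.45
position: [547.5, 29.4, 286.9]
eef_rot: [[-0.151, -0.988, 0.006], [-0.988, 0.151, -0.001], [-0.0, -0.006, -1.0]]
force: [0.0, 0.5, -0.1]
width: 85.5
```

```bash
python3 - <<'E'
from h import *
s,p,d,out=look('w6',['pin','yoke'])
g=np.stack(np.meshgrid(np.arange(560),np.arange(420)),-1).reshape(-1,2).astype(float)
P=dep('wrist',g,d,s).reshape(420,560,3);np.save('P6',P)
E
```

```text
10.45 [547.5  29.4 286.9] jaw ang -98.7 z [ 0.006 -0.001 -1.   ] F [ 0.   0.5 -0.1] w 85.5 J [ -4.2  18.7 100.   -0.   61.   94.5]
pin 0.79 [282. 160.] 7590 [589.5  21.2  15.8] rect [592.5  22.9] [ 46.7 141.1] 82.23
pin 0.46 [384. 330.] 100 [417.1 -48.3   6.6] rect [413.4 -47.7] [ 1.4 24.2] 78.09
yoke 0.78 [280.  94.] 8786 [642.   15.4  37.8] rect [648.1  14. ] [76.4 72.1] 81.34
```

View pics/w6.png

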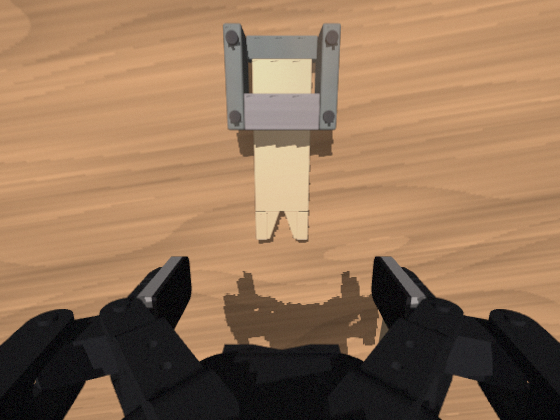

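The pin lies centred and touches the stop bar (row ~58). I'll refine the numbers from this view.

```bash
python3 - <<'E'
from h import *
P=np.load('P6.npy');z=P[...,2]
def rect(Q):
    q=cv2.minAreaRect(Q[:,:2].astype(np.float32));print(len(Q),np.round(q[0],1),np.round(q[1],1),round(q[2],2),'z',np.round(np.percentile(Q[:,2],[5,50,95]),1));return q
m=np.zeros((420,560),bool);m[15:140,215:350]=1
y=rect(P[m&(z>34.5)&(z<40)])
m[:]=0;m[55:245,245:318]=1
p=rect(P[m&(z>13.5)&(z<18)])
a=np.radians(y[2]-90);e=np.array([np.cos(a),np.sin(a)]);f=np.array([-e[1],e[0]])
v=np.array(p[0])-np.array(y[0]);print('pin in yoke',v@e+21,v@f)
go([504.6,-263,300],-25-90)
E
```

```text
6165 [646.   14.2] [76.5 66.3] 81.31 z [36.8 38.  39.2]
7717 [594.1  22.4] [ 52.7 142.1] 81.18 z [14.7 15.8 16.9]
pin in yoke -31.493453527134456 0.19525437715391045
tool shift total cm (start axes) [29.53 -0.24 -1.66] (end axes) [28.28 -8.52 -1.66] turn [ 0.05 -0.02 16.28] dist 295.8
```

The pin is confirmed home (yoke-frame x -31.5 mm against -32 ideal, y 0.2 mm). Now to the wedge.

Call:
send_rows(
  increments=[0,0,0,5.63,0.88,0,0,0,0,0,5.63,0.88,0,0,0,0,0,5.63,0.88,0,0,0,0,0,5.63,0.88,0,0,0,0,0,5.63,0.88,0,0,0,0,8.15,0,0,2.0,0,0,0,8.15,0,0,2.0,0,0,0,0,0,0,0,0],
)

```text
clock: 11.6
position: [460.0, -242.1, 241.5]
eef_rot: [[-0.422, -0.907, -0.005], [-0.907, 0.422, 0.004], [-0.001, 0.006, -1.0]]
force: [-0.2, 0.9, -0.2]
width: 85.4
```

```bash
python3 - <<'E'
from h import *
s,p,d,out=look('w7',['wedge'])
P=out[0][2];P=P[P[:,2]>2.5]
q=cv2.minAreaRect(P[:,:2].astype(np.float32));print(q)
a=np.radians(q[2]-90);e=np.array([np.cos(a),np.sin(a)]);f=np.array([-e[1],e[0]])
u=(P[:,:2]-q[0])@e;v=(P[:,:2]-q[0])@f
for lo in range(-65,65,10):
    k=(u>lo)&(u<lo+10)
    if k.sum()>20: print(lo,np.percentile(v[k],[2,98]).round(1),np.median(P[k,2]).round(1),k.sum())
g=np.array(q[0])-47.5*e;print('grasp',g)
go([*g,174.5],q[2]-180)
E
```

```text
11.6 [ 460.  -242.1  241.5] jaw ang -114.96 z [-0.005  0.004 -1.   ] F [-0.2  0.9 -0.2] w 85.4 J [-35.4  19.7 106.5  -0.   54.2  79.5]
wedge 0.76 [279. 137.] 6881 [ 513.4 -266.9   11.4] rect [ 504.9 -262.8] [ 26.3 126.1] 64.41
((504.2483215332031, -262.4360656738281), (24.68799591064453, 124.68359375), 64.27427673339844)
-65 [-6.1  6.6] 21.4 205
-55 [-7.3  6. ] 20.1 321
-45 [-7.1  6.1] 18.8 309
-35 [-11.6  10.8] 17.2 502
-25 [-11.9  11.5] 15.8 571
-15 [-11.8  11.5] 14.3 577
-5 [-12.1  11.6] 12.9 614
5 [-11.9  11.6] 11.5 621
15 [-11.7  11.1] 10.0 624
25 [-12.1  11.7] 8.6 652
35 [-11.9  11.8] 7.0 660
45 [-11.7  11.8] 5.6 680
55 [-11.6  11.8] 4.3 492
grasp [ 461.45641529 -241.81804541]
tool shift total cm (start axes) [-0.06 -0.03  6.9 ] (end axes) [-0.06 -0.02  6.9 ] turn [0.08 0.01 0.84] dist 69.0
```

View pics/w7.png

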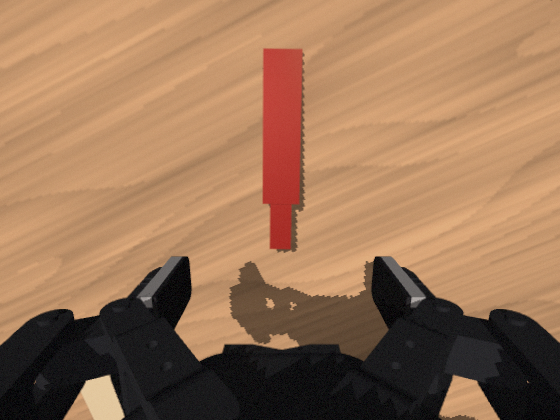

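The wedge profile matches: sloping face up, tail 13 mm wide, 21 mm high at the butt. I'll grasp the tail.

Call:
send_rows(
  increments=[0,0,0.8,-0.06,0.05,2.5,0,0,0,0,0,0,2.5,0,0,0,0,0,0,1.45,0,0,0,0,0,0,0,0.5,0,0,0,0,0,0,1,0,0,0,0,0,0,1,0,0,0,0,0,0,1,0,0,0,0,0,0,1,0,0,0,0,0,0,1],
  grip_force=40,
)

```text
clock: 12.82
position: [460.9, -241.7, 180.5]
eef_rot: [[-0.435, -0.9, 0.001], [-0.9, 0.435, -0.001], [0.0, -0.001, -1.0]]
force: [-1.2, 1.2, 4.8]
width: 13.0
```

Call:
send_rows(
  increments=[0,0,0,0,0,-3.0,1,0,0,-8.55,0,0,-4.0,1,0,0,-8.55,0,0,-4.0,1,0,0,0,-5.6,0.4,0,1,0,0,0,-5.6,0.4,0,1,0,0,0,-5.6,0.4,0,1,0,0,0,-5.6,0.4,0,1,0,0,0,-5.6,0.4,0,1,0,0,0,0,0,0,1],
)

```text
clock: 13.95
position: [482.8, 41.6, 289.5]
eef_rot: [[-0.146, -0.989, -0.0], [-0.989, 0.146, 0.001], [-0.001, 0.001, -1.0]]
force: [0.6, -1.8, -0.9]
width: 13.0
```

```bash
python3 - <<'E'
from h import *
s,p,d,out=look('w8',['wedge'])
M=np.array(s['eef_rot']);t=np.array(s['position'])
P=out[0][2];T=(P-t)@M;T=T[(T[:,2]>120)&(T[:,2]<190)]
x,y,z=T.T
q=cv2.minAreaRect(T[:,:2].astype(np.float32));print('tool rect',q,'tip y',np.percentile(y,[0.5,2]))
for lo in range(-115,20,15):
    k=(y>lo)&(y<lo+15)
    if k.sum()>20: print(lo,np.percentile(x[k],[2,98]).round(1),np.median(z[k]).round(1),k.sum())
A=np.c_[x,y,np.ones(len(x))];k=(y<-20);print('plane slope',np.linalg.lstsq(A[k],z[k],rcond=None)[0],'expect y slope',-1/6.9)
E
```

```text
13.95 [482.8  41.6 289.5] jaw ang -98.39 z [-0.     0.001 -1.   ] F [ 0.6 -1.8 -0.9] w 13.0 J [-3.300e+00  1.370e+01  1.072e+02  1.000e-01  5.920e+01  9.500e+01]
wedge 0.63 [279. 144.] 13877 [541.6  34.  120.1] rect [503.4  38.5] [ 45.8 240.8] 83.16
tool rect ((-0.00319671630859375, -47.780330657958984), (24.50579833984375, 125.99251556396484), 0.040674567222595215) tip y [-109.84061496 -108.45196416]
-115 [-11.6  11.5] 176.2 1510
-100 [-11.7  11.3] 174.4 2064
-85 [-11.5  11.5] 172.1 1985
-70 [-11.7  11.7] 169.8 1878
-55 [-11.7  11.7] 167.6 1812
-40 [-11.1  11.6] 165.4 1698
-25 [-11.1  11.6] 163.4 1377
-10 [-6.1  6.6] 161.0 885
5 [-6.6  6.7] 159.1 572
plane slope [-1.35466935e-03 -1.48967680e-01  1.60558663e+02] expect y slope -0.14492753623188406
```

View pics/w8.png

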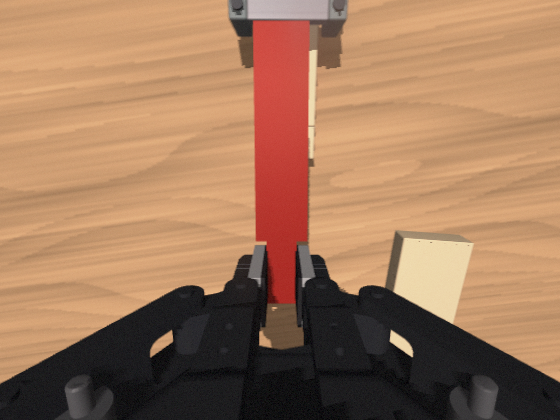

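Call:
send_rows(
  increments=[0,0,0.3,0.24,-0.1,3.0,1,0,0,0,0,0,3.0,1,0,0,0,0,0,3.0,1,0,0,0,0,0,0,1,0,0,0,0,0,0,1],
)

```text
clock: 14.68
position: [484.2, 34.8, 200.3]
eef_rot: [[-0.158, -0.987, 0.0], [-0.987, 0.158, -0.0], [0.0, -0.0, -1.0]]
force: [0.2, -0.3, -0.5]
width: 12.7
```

```bash
python3 - <<'E'
from h import *
s=where();go([613.4-.9885*60.5,19.2+.1513*60.5,196.7],-98.7)
E
```

```text
14.675 [484.2  34.8 200.3] jaw ang -99.11 z [ 0. -0. -1.] F [ 0.2 -0.3 -0.5] w 12.7 J [ -4.1  20.4 113.6  -0.   46.   95. ]
tool shift total cm (start axes) [-0.46 -6.95  0.36] (end axes) [-0.42 -6.96  0.36] turn [-0.02 -0.01 -0.41] dist 69.8
```

Call:
send_rows(
  increments=[0,0,-0.4,-0.43,-0.5,0.1,1,0,0,0,0,-1.0,0.05,1,0,0,0,0,-1.0,0.05,1,0,0,0,0,-1.0,0.05,1,0,0,0,0,-1.0,0,1,0,0,0,0,0,0,1,0,0,0,0,0,0,1],
)

```text
clock: 15.55
position: [528.7, 33.3, 197.0]
eef_rot: [[-0.15, -0.989, -0.001], [-0.989, 0.15, -0.0], [0.0, 0.001, -1.0]]
force: [-0.0, -0.7, -0.6]
width: 12.7
```

```bash
python3 - <<'E'
from h import *
s=where();go([613.4-.9885*60.5,19.2+.1513*60.5,196.7],-98.7)
p,d=r.read_camera('wrist');save('w9',p)
E
```

```text
15.55 [528.7  33.3 197. ] jaw ang -98.61 z [-0.001 -0.    -1.   ] F [-0.  -0.7 -0.6] w 12.7 J [ -3.9  23.6 108.2  -0.   48.2  94.7]
tool shift total cm (start axes) [ 0.11 -2.53  0.02] (end axes) [ 0.11 -2.53  0.03] turn [ 0.06 -0.01  0.09] dist 25.3
```

View pics/w9.png

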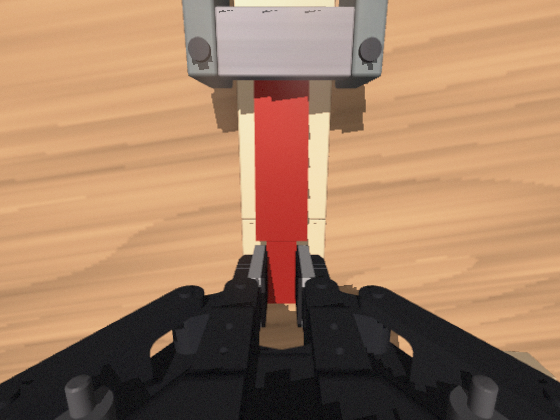

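The wedge is centred on the pin with its tip under the bridge (wedge columns 255–308, pin 240–328). I'll advance slowly and watch the force.

Call:
send_rows(
  increments=[0,0,0,0.05,-0.7,0,1,0,0,0,0,-0.7,0,1,0,0,0,0,-0.5,0,1,0,0,0,0,0,0,1,0,0,0,0,0,0,1],
)

```text
clock: 16.23
position: [547.6, 29.9, 197.1]
eef_rot: [[-0.15, -0.989, -0.001], [-0.989, 0.15, -0.0], [0.0, 0.001, -1.0]]
force: [0.1, -0.1, -0.3]
width: 12.7
```

Call:
send_rows(
  increments=[0,0,0,0,-0.2,0,1,0,0,0,0,0,0,1],
)

```text
clock: 16.48
position: [549.9, 29.6, 197.2]
eef_rot: [[-0.15, -0.989, 0.0], [-0.989, 0.15, -0.0], [0.0, -0.0, -1.0]]
force: [-1.1, -0.2, -0.3]
width: 13.0
```

Call:
send_rows(
  increments=[0,0,0,0,-0.2,0,1,0,0,0,0,0,0,1],
)

```text
clock: 16.73
position: [552.0, 29.3, 197.2]
eef_rot: [[-0.15, -0.989, 0.0], [-0.989, 0.15, -0.0], [0.0, -0.0, -1.0]]
force: [0.7, 0.2, 0.2]
width: 13.1
```

Call:
send_rows(
  increments=[0,0,0,0,-0.2,0,1,0,0,0,0,0,0,1],
)

```text
clock: 16.98
position: [553.9, 29.0, 197.2]
eef_rot: [[-0.15, -0.989, 0.0], [-0.989, 0.15, -0.0], [0.0, -0.0, -1.0]]
force: [-0.3, -0.4, -0.9]
width: 13.1
```

Call:
send_rows(
  increments=[0,0,0,0,-0.15,0.05,1,0,0,0,0,0,0,1],
)

```text
clock: 17.23
position: [555.3, 28.7, 196.6]
eef_rot: [[-0.15, -0.989, 0.0], [-0.989, 0.15, -0.0], [0.0, -0.0, -1.0]]
force: [0.5, -0.5, -0.3]
width: 12.9
```

Call:
send_rows(
  increments=[0,0,0,0,-0.15,0,1,0,0,0,0,0,0,1],
)

```text
clock: 17.48
position: [556.9, 28.5, 196.7]
eef_rot: [[-0.15, -0.989, 0.0], [-0.989, 0.15, -0.0], [0.0, -0.0, -1.0]]
force: [-0.5, -0.2, -0.1]
width: 12.7
```

Call:
send_rows(
  increments=[0,0,0,0,-0.15,0,1,0,0,0,0,0,0,1],
)

```text
clock: 17.73
position: [558.3, 28.3, 196.6]
eef_rot: [[-0.15, -0.989, 0.0], [-0.989, 0.15, -0.0], [0.0, -0.0, -1.0]]
force: [-0.1, -0.3, -1.6]
width: 12.7
```

Call:
send_rows(
  increments=[0,0,0,0,-0.15,0,1,0,0,0,0,0,0,1],
)

```text
clock: 17.98
position: [559.6, 28.1, 196.5]
eef_rot: [[-0.15, -0.989, -0.0], [-0.989, 0.15, -0.0], [0.0, 0.0, -1.0]]
force: [-0.4, -0.2, -1.3]
width: 12.6
```

Call:
send_rows(
  increments=[0,0,0,0,-0.15,0,1,0,0,0,0,0,0,1],
)

```text
clock: 18.23
position: [560.9, 27.9, 196.5]
eef_rot: [[-0.15, -0.989, -0.001], [-0.989, 0.15, -0.0], [0.0, 0.001, -1.0]]
force: [-1.7, 0.7, -0.3]
width: 13.0
```

Call:
send_rows(
  increments=[0,0,0,0,-0.15,0,1,0,0,0,0,0,0,1],
)

```text
clock: 18.48
position: [561.7, 27.8, 196.5]
eef_rot: [[-0.15, -0.989, -0.003], [-0.989, 0.15, 0.0], [0.0, 0.003, -1.0]]
force: [-5.3, 0.5, 1.6]
width: 12.8
```

Call:
send_rows(
  increments=[0,0,0,0,-0.1,0,1,0,0,0,0,0,0,1],
)

```text
clock: 18.73
position: [562.1, 27.7, 196.5]
eef_rot: [[-0.15, -0.989, -0.005], [-0.989, 0.15, 0.0], [0.0, 0.005, -1.0]]
force: [-6.9, 1.4, 3.0]
width: 12.7
```

Call:
send_rows(
  increments=[0,0,0,0,-0.1,0,1,0,0,0,0,0,0,1],
)

```text
clock: 18.98
position: [562.5, 27.7, 196.5]
eef_rot: [[-0.15, -0.989, -0.006], [-0.989, 0.15, 0.001], [0.0, 0.006, -1.0]]
force: [-8.2, 1.0, 5.6]
width: 13.0
```

Call:
send_rows(
  increments=[0,0,0,0,-0.1,0,1,0,0,0,0,0,0,1],
)

```text
clock: 19.23
position: [562.9, 27.7, 196.5]
eef_rot: [[-0.15, -0.989, -0.008], [-0.989, 0.15, 0.001], [0.0, 0.008, -1.0]]
force: [-10.1, 1.8, 6.0]
width: 12.8
```

Call:
send_rows(
  increments=[0,0,0,0,0,0,0,0,0,0,0,0,0,0,0,0,0,0,0.3,0,0,0,0,0,0,0,-4.0,0,0,0,0,0,2.0,-3.0,0.5,0,0,0,0,2.0,-3.0,1,0,0,0,0,0,0,1],
)

```text
clock: 20.1
position: [522.9, 33.8, 299.0]
eef_rot: [[-0.149, -0.989, 0.005], [-0.989, 0.149, -0.0], [-0.0, -0.005, -1.0]]
force: [-0.4, -0.8, -1.1]
width: 32.1
```

```bash
python3 - <<'E'
from h import *
s,p,d,out=look('w10',['wedge'])
g=np.stack(np.meshgrid(np.arange(560),np.arange(420)),-1).reshape(-1,2).astype(float)
P=dep('wrist',g,d,s).reshape(420,560,3);np.save('P10',P)
M=np.array(s['eef_rot']);t=np.array(s['position'])
T=(out[0][2]-t)@M
print('butt tool y',np.percentile(T[:,1],[90,98,99.5]))
B=out[0][2];print('wedge',np.round(B[np.argsort(B[:,0])[:20]].mean(0),1))
E
```

```text
20.1 [522.9  33.8 299. ] jaw ang -98.6 z [ 0.005 -0.    -1.   ] F [-0.4 -0.8 -1.1] w 32.1 J [ -3.9  16.2 101.9  -0.   61.6  94.7]
wedge 0.77 [282. 107.] 3971 [604.8  20.7  29.5] rect [609.2  21.3] [ 25.2 124.4] 81.21
butt tool y [-41.34564597 -27.60303299 -24.73556021]
wedge [547.8  26.1  37.7]
```

View pics/w10.png

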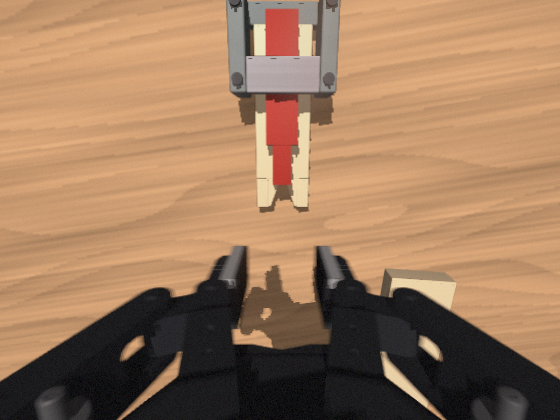

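Call:
send_rows(
  increments=[0,0,0,0.05,1.5,2.5,1,0,0,0,0,0,4.0,1,0,0,0,0,0,4.0,1,0,0,0,0,0,0,1,0,0,0,0,0,0,1],
)

```text
clock: 20.82
position: [509.0, 35.3, 191.8]
eef_rot: [[-0.15, -0.989, 0.0], [-0.989, 0.15, -0.0], [0.0, -0.0, -1.0]]
force: [0.2, -0.4, 0.2]
width: -0.2
```

```bash
python3 - <<'E'
from h import *
s=where();go([547.3-.9885*30,29.3+.1513*30,193.5],-98.7)
p,d=r.read_camera('wrist');save('w11',p)
E
```

```text
20.825 [509.   35.3 191.8] jaw ang -98.62 z [ 0. -0. -1.] F [ 0.2 -0.4  0.2] w -0.2 J [ -3.9  22.7 111.1  -0.   46.2  94.8]
tool shift total cm (start axes) [ 0.01 -0.88 -0.17] (end axes) [ 0.01 -0.88 -0.17] turn [-0.02 -0.    0.08] dist 8.9
```

View pics/w11.png

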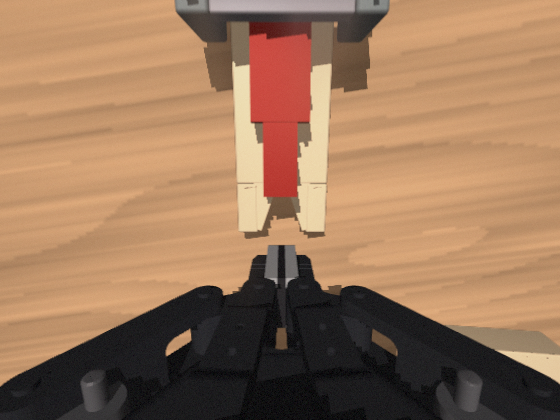

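Call:
send_rows(
  increments=[0,0,0,0,-0.4,-0.15,1,0,0,0,0,-0.4,0,1,0,0,0,0,-0.2,0,1,0,0,0,0,0,0,1],
)

```text
clock: 21.38
position: [518.3, 33.9, 193.4]
eef_rot: [[-0.15, -0.989, 0.001], [-0.989, 0.15, -0.0], [0.0, -0.001, -1.0]]
force: [-0.3, 0.9, -0.4]
width: -0.1
```

Call:
send_rows(
  increments=[0,0,0,0,-0.15,0,1,0,0,0,0,0,0,1],
)

```text
clock: 21.62
position: [519.6, 33.7, 193.1]
eef_rot: [[-0.15, -0.989, -0.0], [-0.989, 0.15, -0.0], [0.0, 0.0, -1.0]]
force: [0.1, 0.2, -0.1]
width: 0.4
```

Call:
send_rows(
  increments=[0,0,0,0,-0.15,0,1,0,0,0,0,0,0,1],
)

```text
clock: 21.88
position: [521.2, 33.4, 193.1]
eef_rot: [[-0.15, -0.989, 0.0], [-0.989, 0.15, -0.0], [0.0, -0.0, -1.0]]
force: [0.3, 0.0, 0.6]
width: -0.0
```

Call:
send_rows(
  increments=[0,0,0,0,-0.15,0,1,0,0,0,0,0,0,1],
)

```text
clock: 22.12
position: [522.7, 33.2, 193.2]
eef_rot: [[-0.15, -0.989, 0.0], [-0.989, 0.15, -0.0], [0.0, -0.0, -1.0]]
force: [-0.0, -0.6, 0.3]
width: -0.3
```

Call:
send_rows(
  increments=[0,0,0,0,-0.15,0,1,0,0,0,0,0,0,1],
)

```text
clock: 22.38
position: [524.1, 33.0, 193.2]
eef_rot: [[-0.15, -0.989, 0.0], [-0.989, 0.15, -0.0], [0.0, -0.0, -1.0]]
force: [0.3, -0.2, -0.4]
width: 0.1
```

Call:
send_rows(
  increments=[0,0,0,0,-0.15,0,1,0,0,0,0,0,0,1],
)

```text
clock: 22.62
position: [525.6, 32.8, 193.2]
eef_rot: [[-0.15, -0.989, 0.0], [-0.989, 0.15, -0.0], [0.0, -0.0, -1.0]]
force: [0.8, 0.4, -0.3]
width: -0.1
```

Call:
send_rows(
  increments=[0,0,0,0,-0.15,0,1,0,0,0,0,0,0,1],
)

```text
clock: 22.88
position: [527.1, 32.5, 193.2]
eef_rot: [[-0.15, -0.989, 0.0], [-0.989, 0.15, -0.0], [0.0, -0.0, -1.0]]
force: [-0.4, -0.1, -0.3]
width: 0.2
```

Call:
send_rows(
  increments=[0,0,0,0,-0.15,0,1,0,0,0,0,0,0,1],
)

```text
clock: 23.12
position: [528.6, 32.3, 193.2]
eef_rot: [[-0.15, -0.989, 0.0], [-0.989, 0.15, -0.0], [0.0, -0.0, -1.0]]
force: [-0.4, -0.3, 0.3]
width: 0.0
```

Call:
send_rows(
  increments=[0,0,0,0,-0.15,0,1,0,0,0,0,-0.1,0,1,0,0,0,0,0,0,1],
)

```text
clock: 23.5
position: [531.0, 31.9, 193.2]
eef_rot: [[-0.15, -0.989, 0.0], [-0.989, 0.15, -0.0], [0.0, -0.0, -1.0]]
force: [0.4, -0.2, 0.7]
width: -0.3
```

Call:
send_rows(
  increments=[0,0,0,0,-0.15,0,1,0,0,0,0,0,0,1],
)

```text
clock: 23.75
position: [532.5, 31.7, 193.2]
eef_rot: [[-0.15, -0.989, 0.0], [-0.989, 0.15, -0.0], [0.0, -0.0, -1.0]]
force: [-0.2, 0.1, -0.6]
width: -0.1
```

Call:
send_rows(
  increments=[0,0,0,0,-0.15,0,1,0,0,0,0,0,0,1],
)

```text
clock: 24.0
position: [534.0, 31.5, 193.2]
eef_rot: [[-0.15, -0.989, 0.0], [-0.989, 0.15, -0.0], [0.0, -0.0, -1.0]]
force: [0.1, 0.2, -0.6]
width: 0.1
```

```bash
python3 - <<'E'
from h import *
s=where()
p,d=r.read_camera('wrist');save('w12',p)
E
```

```text
24.0 [534.   31.5 193.2] jaw ang -98.61 z [ 0. -0. -1.] F [ 0.1  0.2 -0.6] w 0.1 J [ -4.1  24.2 107.8  -0.   47.9  94.5]
```

View pics/w12.png

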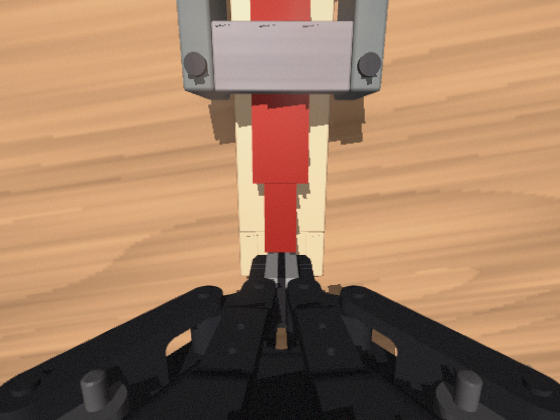

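The pads (row ~253) are just about to touch the butt (row ~251).

Call:
send_rows(
  increments=[0,0,0,0,-0.15,0,1,0,0,0,0,0,0,1],
)

```text
clock: 24.3
position: [535.5, 31.3, 193.2]
eef_rot: [[-0.15, -0.989, 0.0], [-0.989, 0.15, -0.0], [0.0, -0.0, -1.0]]
force: [-0.1, 0.6, 0.4]
width: -0.1
```

Call:
send_rows(
  increments=[0,0,0,0,-0.15,0,1,0,0,0,0,0,0,1],
)

```text
clock: 24.55
position: [536.4, 31.2, 193.1]
eef_rot: [[-0.15, -0.989, -0.002], [-0.989, 0.15, 0.0], [0.0, 0.002, -1.0]]
force: [-1.0, 0.3, 0.4]
width: 0.3
```

Call:
send_rows(
  increments=[0,0,0,0,-0.15,0,1,0,0,0,0,0,0,1],
)

```text
clock: 24.8
position: [536.9, 31.1, 193.0]
eef_rot: [[-0.15, -0.989, -0.004], [-0.989, 0.15, 0.0], [0.0, 0.004, -1.0]]
force: [-5.0, 1.5, 4.8]
width: 0.2
```

Call:
send_rows(
  increments=[0,0,0,0,-0.15,-0.05,1,0,0,0,0,0,0,1],
)

```text
clock: 25.05
position: [537.5, 31.0, 193.0]
eef_rot: [[-0.15, -0.989, -0.007], [-0.989, 0.15, 0.001], [0.0, 0.007, -1.0]]
force: [-6.7, 1.0, 3.4]
width: -0.2
```

Call:
send_rows(
  increments=[0,0,0,0,-0.15,-0.05,1,0,0,0,0,0,0,1],
)

```text
clock: 25.3
position: [538.1, 30.8, 193.1]
eef_rot: [[-0.15, -0.989, -0.01], [-0.989, 0.15, 0.001], [0.001, 0.01, -1.0]]
force: [-7.0, 2.0, 2.8]
width: 0.0
```

Call:
send_rows(
  increments=[0,0,0,0,-0.15,-0.02,1,0,0,0,0,0,0,1],
)

```text
clock: 25.55
position: [538.6, 30.8, 193.1]
eef_rot: [[-0.15, -0.989, -0.013], [-0.989, 0.15, 0.001], [0.001, 0.013, -1.0]]
force: [-10.2, 2.4, 4.0]
width: -0.4
```

Call:
send_rows(
  increments=[0,0,0,0,-0.15,-0.03,1,0,0,0,0,0,0,1],
)

```text
clock: 25.8
position: [539.2, 30.7, 193.1]
eef_rot: [[-0.15, -0.989, -0.016], [-0.989, 0.15, 0.002], [0.001, 0.016, -1.0]]
force: [-11.8, 2.2, 4.9]
width: -0.4
```

Call:
send_rows(
  increments=[0,0,0,0,-0.15,-0.03,1,0,0,0,0,0,0,1],
)

```text
clock: 26.05
position: [539.8, 30.6, 193.1]
eef_rot: [[-0.15, -0.989, -0.018], [-0.989, 0.15, 0.002], [0.001, 0.018, -1.0]]
force: [-13.6, 1.7, 5.9]
width: 0.1
```

Call:
send_rows(
  increments=[0,0,0,0,-0.1,-0.03,1,0,0,0,0,0,0,1],
)

```text
clock: 26.3
position: [540.2, 30.5, 193.2]
eef_rot: [[-0.15, -0.989, -0.02], [-0.989, 0.15, 0.002], [0.001, 0.02, -1.0]]
force: [-16.1, 2.5, 5.4]
width: -0.3
```

The axial push is 16 N, within 12 to 20 N. I'll back off gently and look.

Call:
send_rows(
  increments=[0,0,0,0,0,0,1,0,0,0,0,0.5,0,1,0,0,0,0,1.0,0,1,0,0,0,0,2.0,0,1,0,0,0,0,0.5,-4.0,1,0,0,0,0,0,-5.0,1,0,0,0,0,-2.0,-2.0,1,0,0,0,0,0,0,1],
)

```text
clock: 27.3
position: [529.0, 32.3, 307.6]
eef_rot: [[-0.15, -0.989, 0.008], [-0.989, 0.15, -0.001], [-0.0, -0.008, -1.0]]
force: [0.4, 0.1, 0.7]
width: -0.0
```

```bash
python3 - <<'E'
from h import *
s,p,d,out=look('w13',['wedge','pin','yoke'])
g=np.stack(np.meshgrid(np.arange(560),np.arange(420)),-1).reshape(-1,2).astype(float)
P=dep('wrist',g,d,s).reshape(420,560,3);np.save('P13',P)
W=out[0][2];k=W[W[:,2]>34]
print('butt region',k[:,:2].min(0),np.round(np.percentile(W[:,0],[0.5,99.5]),1))
t,_=r.read_camera('top');save('top1',t);
E
```

```text
27.3 [529.   32.3 307.6] jaw ang -98.63 z [ 0.008 -0.001 -1.   ] F [0.4 0.1 0.7] w -0.0 J [ -4.   16.1 100.6  -0.   62.8  94.6]
wedge 0.81 [282. 116.] 3610 [604.4  20.6  29.5] rect [609.2  20.8] [ 27.5 126. ] 81.11
pin 0.94 [290. 157.] 3567 [572.7  21.7  15.8] rect [591.8  22.4] [ 45.3 141.9] 80.78
pin 0.94 [414. 294.] 2811 [429.  -79.4  20.8] rect [458.9 -62.6] [180.8  91.8] 15.19
yoke 0.81 [283.  73.] 7438 [637.1  16.5  37.7] rect [646.6  14.2] [76.5 69. ] 81.32
butt region [547.75388545  13.03615295] [548.9 671.5]
```

View pics/w13.png

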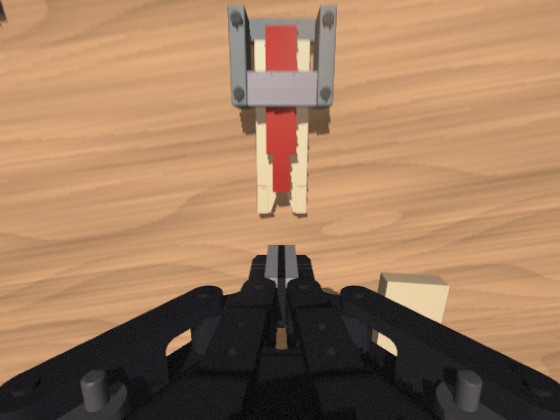

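View pics/top1.png

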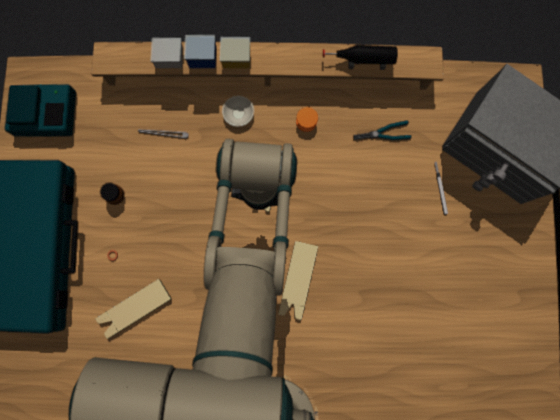

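```bash
python3 - <<'E'
from h import *
P=np.load('P13.npy');z=P[...,2]
def rect(Q):
    q=cv2.minAreaRect(Q[:,:2].astype(np.float32));print(len(Q),np.round(q[0],1),np.round(q[1],1),round(q[2],2));return q
m=np.zeros((420,560),bool);m[0:115,222:342]=1
y=rect(P[m&(z>34.5)&(z<40)])
a=np.radians(y[2]-90);e=np.array([np.cos(a),np.sin(a)]);f=np.array([-e[1],e[0]])
o=np.array(y[0])-21*e
m[:]=0;m[30:222,250:315]=1
Q=P[m&(z>14)&(z<17.5)];u=(Q[:,:2]-o)@e;v=(Q[:,:2]-o)@f
print('pin u',np.percentile(u,[0.5,99.5]),'expect -102..38; v',np.percentile(v,[1,99]))
A=np.c_[u,v,np.ones(len(u))];print('pin plane',np.linalg.lstsq(A,Q[:,2],rcond=None)[0])
m[:]=0;m[112:192,268:296]=1;m[28:65,268:294]=1
Q=P[m&(z>19.0)];u=(Q[:,:2]-o)@e;v=(Q[:,:2]-o)@f
A=np.c_[u,v,np.ones(len(u))];k=abs(v)<12
c=np.linalg.lstsq(A[k],Q[k,2],rcond=None)[0];print('wedge plane',c,'exp',-1/6.9,'u range',u.min(),u.max(),'v med',np.median(v))
E
```

```text
5468 [645.3  14.5] [76.7 66.3] 81.34
pin u [-101.225369     37.32106221] expect -102..38; v [-22.16319752  21.74815746]
pin plane [-2.85131245e-04  1.11722755e-03  1.57729393e+01]
wedge plane [-1.56637907e-01 -6.48774725e-03  2.78548355e+01] exp -0.14492753623188406 u range -77.17989403631871 43.87732867970295 v med 0.2886376661776114
```

```bash
python3 - <<'E'
from h import *
print(r.job_done());where()
E
```

```text
the job is handed in; nothing more can be done
None
the job is handed in; nothing more can be done
```

I fitted the 140 mm pin under the bridge against the stop and jammed the wedge on top of it. I handed the job in at about 27 s of the 58 s allowed; the system gave no verdict.

- **Pin:** I slid it in until the stop pushed back with about 6 N. The last wrist picture puts its plain end at 37.3 mm in the yoke frame, where the stop face is at 38 mm. It lies flat and centred to within about 0.3 mm.
- **Wedge:** I first pushed it in by its tail until the push reached about 10 N. Then I let go and pushed the butt with closed fingertips up to about 16 N. After I backed away it stayed put:
  - The tip is about 56–58 mm past the lip and the butt about 65 mm before it.
  - It is centred and straight.
  - The measured slope of its top is 0.157, against 0.145 expected, so it may be tilted by about 0.01 rad (limit 0.1).
- **Bystanders:** in the last top picture, the bystanders looked unmoved.
- **Not checked:** I couldn't read the force between wedge and bridge after letting go, and I didn't tug the wedge to test it. That it holds is judged from the 16 N push and from it staying in place. Nothing touched the arm at the end; the wrist force read about 0.

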